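# Shut the kit box and push its catch home

### The job

Close up the grey kit box using the fingertips only: push its front drawer fully home and push its hinged lid down until it is fully shut, without slamming either, and only when both are shut press the round catch button on the block in front of the lid all the way in, so that it stays down. Pull neither part further open, pick nothing up, and leave the balls, the bails and the other things on the shelf where they are.

Things in the scene. Friction and masses are not known exactly. Their poses are not given: they have to be found in the camera images.
- kitbox: Grey plastic box, fixed; its yaw varies. Origin: centre of its underside on the shelf; +x from front (drawer) to back (lid hinge), z up. 230 mm (x) by 200 mm (y). Rear, x -15 to 115: well 100 mm high under the lid. Front, x -115 to -15: 52 mm high, holds the drawer. Catch block on the front part: x -53 to -19, y -25 to 25, top at z 112 mm.
- lid (a joint): Angle of the flat lid, rad: 0 = shut on the well; starts at 0.7 to 1.2, grows as it opens up and back about its rear edge (stop 1.7). Stiff hinge (0.3 N m): it stays where it is left and must be pushed all the way. 131 mm from hinge to free edge, 200 mm wide, 6 mm thick; shut, its top is at z 106 mm.
- lid_hinge (a point): Point on the hinge line of the lid, mid-width, level with the lid's underside: x +115, y 0, z 100 mm in the box's frame.
- lid_edge (a point): Middle of the lid's free edge, on its outer (upper) face; moves with the lid.
- drawer (a joint): Opening of the drawer, m: 0 = fully home, starts at 0.025 to 0.05, grows as it slides out along the box's -x (stop at 0.085). Slides with about 1.5 N friction and stays where it is left.
- drawer_front (a point): Centre of the outer face of the drawer's flat front panel (200 mm wide in y, 47 mm high, from z 5 to 52 mm); moves with the drawer. With the drawer home it is at x -121, y 0, z 28.5 mm in the box's frame.
- catch (a joint): How far the catch button is pressed, m: 0 = out, 0.008 = fully in. It has no return spring: about 2.5 N pushes it and it stays where it is left.
- catch_top (a point): Centre of the top face of the round black catch button (24 mm diameter), at x -36, y 0 in the box's frame, z 122 mm when out and 114 mm when in (2 mm above its block); it moves straight down.
- redball_center (a point): Centre of the red ball, 72 mm diameter, resting in the box's well below the lid. Leave it there.
- whiteball_center (a point): Centre of the white ball, 72 mm diameter, on a flat black rubber stand left of the box. Leave alone.
- bail1: Turned maple bail, 108 mm long, 14 mm thick, lying on the shelf beside the box on its +y side, clear of it by 25 to 60 mm. Origin: centre of its underside, x along its length. Leave alone.
- bail2: A second maple bail, the same as the first, lying beside the box on its -y side, clear of it by 25 to 60 mm. Leave alone.
- detergent: White bottle, 72 mm diameter, 190 mm tall, standing right of the box. Origin: centre of its underside. Leave alone.
- scrubber: Brush lying on the shelf at the right. Leave alone.
- mug: White mug, 80 mm diameter, 90 mm tall, at the right. Origin: centre of its underside. Leave alone.

How it is judged:
By the outcome, as a careful person would: the job done as asked, in the order asked, and still so for the second after the job is handed in, with the robot touching nothing.
It also fails if it takes over 56 s, if anything falls off the work surface, if the arm or the gripper's body presses on something with over 40 N, if the wrist force passes 120 N, or if a joint passes its speed limit or range.

### The arm

A 7-joint arm with a two-finger parallel gripper is mounted at the origin on the work surface. World frame = base frame: x ahead of the robot, y to its left, z up, the work surface at z = 0. Lengths are in m, angles in rad, forces in N, time in s.
With the tool pointing down it reaches from about 0.35 to 0.9 m from the base axis. Payload 7.2 kg.
Tool frame: the origin (TCP) lies midway between the tips of the shut fingers; the grasp point (between the pads) lies 19 mm behind it (r.tcp_to_grasp is the distance from the TCP to the grasp point, in m); z points along the fingers, x is the direction in which the jaws open and shut, and the axes are right-handed (so a half turn about z gives the same grasp; the last joint's range is limited). The gripper opens to 85 mm and grips with 20 to 120 N. Pads are 22 mm wide; open, the fingers measure 114 mm over their backs; the gripper's body (76 mm by 85 mm) begins 54 mm behind the grasp point. The pads swing forward as they close: fully open they stand 13 mm farther back than shut.
Start: joints at [-1.399, 0.411, -0.013, 1.596, 0.006, 1.134, -0.082], TCP at [0.148, 0.607, 0.231] pointing down, gripper open.
Joint ranges: [-2.95, 2.95], [-0.29, 1.99], [-1.47, 1.44], [0.14, 2.54], [-1.03, 4.17], [0.13, 1.85], [-2.86, 2.86]. Speed limits (rad/s): [2.39, 2.39, 3.01, 3.01, 3.14, 3.14, 3.14].

### API

Orientations are given as a rotation vector (axis times angle).
In Python, from plant import r, fingers, kin, readout, cams, workorder gives the robot as it stands. Calls block until the motion is done:
- r.movep(position, orientation): joint-space move of the TCP to a pose.
- r.move_l(position, rot=None, speed=0.15): straight line of the TCP; rot=None keeps the orientation; speed is the mean speed in m/s.
- r.move_joints(angles): joint-space move.
- fingers.move_gripper(opening, force=None): finger opening in m; force is the grip in N (None keeps the last); returns when the fingers have stopped.
- r.sleep(seconds).
- kin.inverse_kinematics(position, orientation): joint angles nearest the present ones, or None.
- readout.state(): the state.
- cams.read_camera(name): name is "scene" or "top" or "wrist"; returns the picture (400x640x3 uint8, blue, green, red); there is no depth.
- cams.get_calibration(name): a dict with "fx", "fy", "cx", "cy" (pixels), "k1" (the pictures are not rectified: a ray, as slopes to the right and down, at radius r is drawn at 1 + k1 r^2 times it, then the intrinsics apply), "cam_to_world" (4x4, takes a point from camera to world coordinates); the wrist camera has in their place "hand_eye" (4x4, takes a point from camera to tool coordinates, whose origin is the TCP and whose axes are the tool frame's). Camera axes: x right, y up, looking along -z (the intrinsics and any distortion apply to the point x, -y, -z); pixel columns grow to the right and rows downward; lengths in m; the calibration is good to about 2 mm. A picture is of the moment at which its call begins: read the wrist's pose just before it. get_calibration takes no time and is no camera call.
A pose or a line that the arm cannot do raises r.Unreachable and nothing moves.
- workorder.job_done(): hands the job in, once; it reports no verdict.
The state is a dict: "time": time; "q": joint angles; "qvel": joint speeds; "tau": joint torques, N m; "position": TCP position; "tool_rot": TCP orientation; "ft_force": force on the tool from outside, world axes, zero at the start; "wrist_torque": the same for the moment, N m; "opening": finger opening in m.
Only numpy, scipy, OpenCV 4.12 (cv2) and the standard library are available. Lean on these libraries where they do the work, as an engineer would, in place of code of your own. Each camera call takes 0.05 s, during which the arm holds its last target. There are 200 camera calls.

## Working session

There is one attempt and no reset: what is moved stays moved. The work goes in short steps, each a Python script; the robot and the scene stay as the last script left them, time stands still between calls to the robot, and variables do not carry over. Pictures are saved under pics/ and viewed, on a budget of 10 in all, crops included, one or two more only if the job needs it, and the job is handed in when it is done.

```bash
mkdir -p pics; ls
python3 - <<'E'
from plant import r, fingers, kin, readout, cams, workorder
import cv2, numpy as np
a=cams.read_camera("scene"); b=cams.read_camera("top")
cv2.imwrite("pics/scene0.png",a); cv2.imwrite("pics/top0.png",b)
for n in("scene","top","wrist"): print(n,cams.get_calibration(n))
s=readout.state(); print(s["time"],s["position"],s["tool_rot"],s["opening"])
E
```

```text
pics
scene {'fx': 404.0220175454522, 'fy': 404.0220175454522, 'cx': 314.7876991626041, 'cy': 191.83555692673943, 'k1': 0.011555570048278448, 'cam_to_world': array([[ 0.67952227, -0.519687  ,  0.51785606,  1.08731706],
       [ 0.73348216,  0.46591318, -0.49490285, -0.58723331],
       [ 0.01591862,  0.71613569,  0.69777953,  0.8975216 ],
       [ 0.        ,  0.        ,  0.        ,  1.        ]])}
top {'fx': 491.1343197144713, 'fy': 491.1343197144713, 'cx': 319.98073633168315, 'cy': 205.17305375791324, 'k1': -0.05293716429683819, 'cam_to_world': array([[ 0.02368647,  0.99521411, -0.09480417,  0.36930149],
       [-0.99938075,  0.02603995,  0.0236649 ,  0.0050659 ],
       [ 0.02602034,  0.09418493,  0.99521462,  1.63748039],
       [ 0.        ,  0.        ,  0.        ,  1.        ]])}
wrist {'fx': 341.7891665434767, 'fy': 341.7891665434767, 'cx': 322.7353523073919, 'cy': 200.35615651166322, 'k1': -0.044894481264651336, 'hand_eye': array([[ 9.99999914e-01, -3.95238252e-04,  1.29479932e-04,
         8.74652189e-04],
       [-3.43366018e-04, -9.60228161e-01, -2.79216335e-01,
        -7.08277361e-02],
       [ 2.34687253e-04,  2.79216266e-01, -9.60228213e-01,
        -1.42879435e-01],
       [ 0.00000000e+00,  0.00000000e+00,  0.00000000e+00,
         1.00000000e+00]])}
0.1 [0.14835016 0.60667727 0.23054975] [ 2.47039122e+00  1.93923990e+00 -1.69945084e-03] 0.08547782825775886
```

View pics/scene0.png

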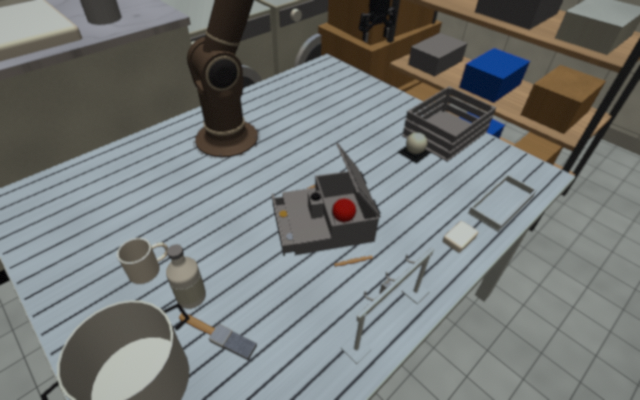

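View pics/top0.png

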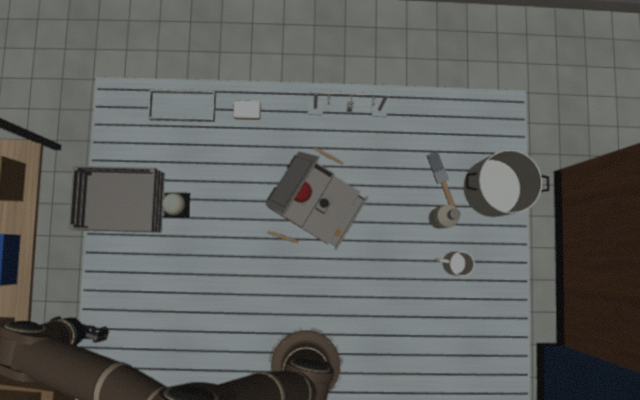

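The scene view shows the box at about (325,215), with the lid open and the red ball at (344,210). In the top view the box spans about (265–368, 150–248), the hinge is at upper-left, the drawer at lower-right, and the button near (324,204). I'll enlarge both crops to read the corners.

Run:
```python
import cv2, numpy as np
a=cv2.imread("pics/scene0.png")[140:260,265:385]; b=cv2.imread("pics/top0.png")[140:260,258:378]
f=lambda x:cv2.convertScaleAbs(cv2.resize(x,(400,400),interpolation=cv2.INTER_CUBIC),alpha=1.6)
cv2.imwrite("pics/z0.png",np.hstack([f(a),f(b)]))
```

```text
(no output)
```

View pics/z0.png

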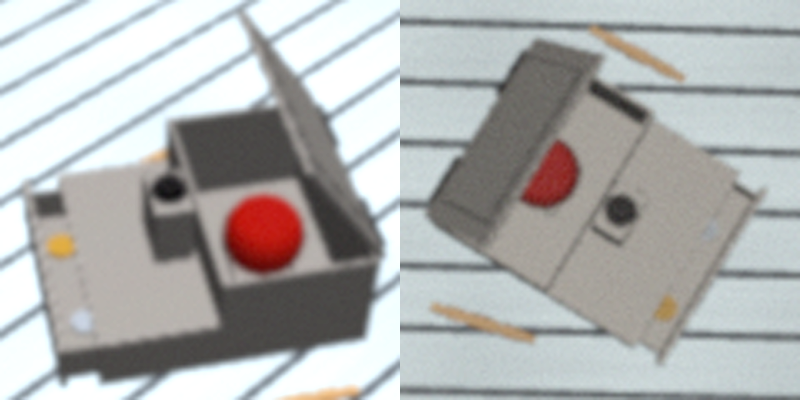

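Left panel (scene): button at (169,185), far free corner of the lid at (238,10). Right panel (top): button at (622,208), well front edge from (652,117) to (548,290), drawer panel from (765,190) to (660,362), lid free edge from (602,58) to (490,245).

```bash
cat > h.py <<'E'
import numpy as np, cv2
from plant import r, fingers, kin, readout, cams, workorder
from scipy.spatial.transform import Rotation as R
def ray(n,u,v,T=None):
    c=cams.get_calibration(n); T=c["cam_to_world"] if T is None else T@c["hand_eye"]
    K=np.array([[c["fx"],0,c["cx"]],[0,c["fy"],c["cy"]],[0,0,1.]])
    x,y=cv2.undistortPoints(np.array([[[u,v]]],float),K,np.array([c["k1"],0,0,0.]))[0,0]
    d=T[:3,:3]@np.array([x,-y,-1]); return T[:3,3],d/np.linalg.norm(d)
def plane(o,d,z): return o+d*(z-o[2])/d[2]
def tri(*rs):
    A=sum(np.eye(3)-np.outer(d,d) for o,d in rs); b=sum((np.eye(3)-np.outer(d,d))@o for o,d in rs)
    return np.linalg.solve(A,b)
E
python3 - <<'E'
from h import *
np.set_printoptions(precision=4,suppress=True)
S=lambda u,v:ray("scene",265+u*.3,140+v*.3); T=lambda u,v:ray("top",258+(u-400)*.3,140+v*.3)
b=tri(S(169,185),T(622,208)); print("button",b,plane(*T(622,208),.122),plane(*S(169,185),.122))
w=[plane(*T(652,117),.1),plane(*T(548,290),.1)]; d=[plane(*T(765,190),.052),plane(*T(660,362),.052)]
for a,c in (w,d):
    v=c-a; print(a,c,np.linalg.norm(v),np.degrees(np.arctan2(v[1],v[0]))-90,(a+c)/2)
yaw=np.arctan2(*(lambda v:(v[1],v[0]))(w[1]-w[0]))-np.pi/2
ex=np.array([np.cos(yaw),np.sin(yaw),0]); print("drawer-well dist",((w[0]+w[1])/2-(d[0]+d[1])/2)@ex)
B=tri(S(238,10),T(490,245)); A=tri(S(303,175),T(602,58)); print("lid",A,B,np.linalg.norm(A-B))
E
```

```text
button [ 0.523  -0.0448  0.1212] [ 0.5227 -0.0451  0.122 ] [ 0.5239 -0.0451  0.122 ]
[ 0.6125 -0.0724  0.1   ] [0.4457 0.0219 0.1   ] 0.1916024497181652 60.52885330925022 [ 0.5291 -0.0252  0.1   ]
[ 0.5511 -0.1869  0.052 ] [ 0.3812 -0.0876  0.052 ] 0.19679735711344096 59.69910822687922 [ 0.4662 -0.1372  0.052 ]
drawer-well dist 0.12846275522466707
lid [ 0.6456 -0.0229  0.2077] [0.4783 0.0726 0.215 ] 0.19277227639522834
```

```bash
cat >> h.py <<'E'
yaw=np.radians(60.1); ex=np.array([np.cos(yaw),np.sin(yaw),0]); ey=np.array([-ex[1],ex[0],0]); ez=np.array([0,0,1.])
O=np.array([.523,-.0448,0])+.036*ex
rot=R.from_matrix(np.c_[ey,ex,-ez]).as_rotvec()
W=lambda x,y,z:O+x*ex+y*ey+z*ez
E
python3 - <<'E'
from h import *
np.set_printoptions(precision=3,suppress=True)
p=readout.state()["position"]
r.move_l(p+[0.03,-.03,.15],speed=.4)
print(kin.inverse_kinematics(W(-.19,0,.33),rot),kin.inverse_kinematics(W(-.19,0,.025),rot),kin.inverse_kinematics(W(.15,0,.23),rot))
r.movep(W(-.19,0,.33),rot); fingers.move_gripper(0)
s=readout.state(); T=np.eye(4);T[:3,:3]=R.from_rotvec(s["tool_rot"]).as_matrix();T[:3,3]=s["position"]
cv2.imwrite("pics/w1.png",cams.read_camera("wrist")); np.save("T1.npy",T); print(s["time"],s["position"],W(-.19,0,.33),s["ft_force"],s["q"])
E
```

```text
[ 1.309  0.277 -1.228  1.734  0.27   1.321  2.645] [ 0.932  0.624 -0.838  2.08   0.697  0.742  2.265] [-0.478  0.421  0.297  1.61  -0.132  1.131  2.471]
4.35 [ 0.446 -0.178  0.33 ] [ 0.446 -0.178  0.33 ] [-0.994 -0.008  0.497] [ 1.309  0.277 -1.228  1.734  0.27   1.321  2.645]
```

View pics/w1.png

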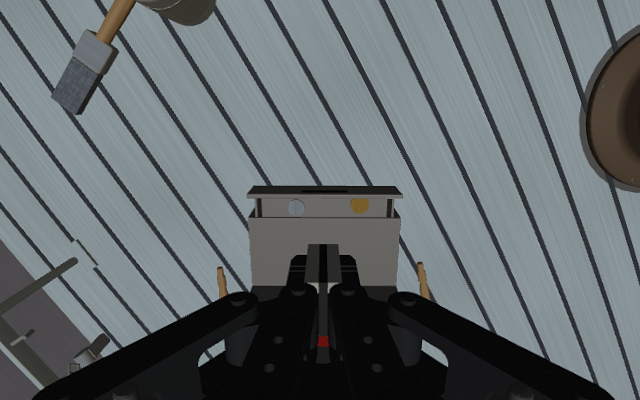

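The wrist view shows the drawer panel's outer edge from about (249,189) to (401,188). The gap to the front part runs down to row 218, and both bails lie clear on either side, at (222,280) and (422,275). I'll check these in the box frame.

Run:
```python
from h import *
np.set_printoptions(precision=4,suppress=True)
T=np.load("T1.npy")
for u,v,z in((249,192,.052),(401,191,.052),(249,218,.052),(400,218,.052),(249,186,.052)):
    p=plane(*ray("wrist",u,v,T),z); print(p,(p-O)@ex,(p-O)@ey)
```

```text
[ 0.5481 -0.1893  0.052 ] -0.1487699844979329 -0.09375718109714029
[ 0.3793 -0.0938  0.052 ] -0.15007660526412545 0.1001837502406206
[ 0.5674 -0.1599  0.052 ] -0.11368303568544628 -0.09588097436621346
[ 0.3965 -0.0616  0.052 ] -0.113643149904653 0.10122927081393032
[ 0.5437 -0.1959  0.052 ] -0.156648731541505 -0.09328726564521668
```

```bash
cat >> h.py <<'E'
O=O+.003*ey
loc=lambda p:np.array([(p-O)@ex,(p-O)@ey,p[2]])
E
python3 - <<'E'
from h import *
np.set_printoptions(precision=4,suppress=True)
r.movep(W(-.19,0,.10),rot); r.move_l(W(-.19,0,.028),speed=.1); r.move_l(W(-.170,0,.028),speed=.08)
f0=readout.state()["ft_force"]; x=-.170; L=[]
while x<-.120:
    x+=.003 if x<-.140 else .001
    r.move_l(W(x,0,.028),speed=.03); s=readout.state(); f=(s["ft_force"]-f0)@ex
    L.append((round(x,4),round(loc(s["position"])[0],4),round(f,2)))
    if f<-9: break
print(L,s["time"])
E
```

```text
[(-0.167, np.float64(-0.1671), np.float64(-0.69)), (-0.164, np.float64(-0.1638), np.float64(0.21)), (-0.161, np.float64(-0.1608), np.float64(0.74)), (-0.158, np.float64(-0.1578), np.float64(0.22)), (-0.155, np.float64(-0.1548), np.float64(-0.54)), (-0.152, np.float64(-0.1517), np.float64(0.2)), (-0.149, np.float64(-0.1486), np.float64(-0.47)), (-0.146, np.float64(-0.1456), np.float64(-1.26)), (-0.143, np.float64(-0.1426), np.float64(-0.51)), (-0.14, np.float64(-0.1396), np.float64(-0.13)), (-0.139, np.float64(-0.1389), np.float64(-1.01)), (-0.138, np.float64(-0.1381), np.float64(-0.96)), (-0.137, np.float64(-0.1369), np.float64(-1.91)), (-0.136, np.float64(-0.1359), np.float64(-0.49)), (-0.135, np.float64(-0.1348), np.float64(-1.47)), (-0.134, np.float64(-0.1338), np.float64(-1.1)), (-0.133, np.float64(-0.1329), np.float64(-0.64)), (-0.132, np.float64(-0.132), np.float64(-1.19)), (-0.131, np.float64(-0.132), np.float64(-5.78)), (-0.13, np.float64(-0.132), np.float64(-8.51)), (-0.129, np.float64(-0.1319), np.float64(-11.12))] 11.8333
```

The drawer hits a hard stop at TCP x = -0.132, exactly where "home" was predicted. Next is the lid.

Run:
```python
from h import *
np.set_printoptions(precision=4,suppress=True)
r.move_l(W(-.16,0,.028),speed=.06); r.move_l(W(-.19,0,.30),speed=.3)
try: r.move_l(W(.11,0,.31),speed=.2)
except r.Unreachable: print("movep"); r.movep(W(.11,0,.33),rot)
P=lambda t,rr=.112:W(.115-rr*np.cos(t)+.006*np.sin(t)+.011,0,.1+rr*np.sin(t)+.006*np.cos(t))
r.move_l(W(.11,0,.215),speed=.15); f0=readout.state()["ft_force"]; print(readout.state()["q"],readout.state()["time"])
r.move_l(P(1.2),speed=.06); t=1.2; L=[]
while t>-.06:
    t-=.06 if t>.12 else .01
    r.move_l(P(t),speed=.035); s=readout.state(); f=s["ft_force"]-f0
    L.append((round(t,3),round(loc(s["position"])[2],4),round(f@ex,1),round(f[2],1)))
    if f[2]>9 or np.linalg.norm(f)>15: break
print(*L,s["time"])
cv2.imwrite("pics/top2.png",cams.read_camera("scene"))
```

```text
[ 0.4827  0.5899 -1.0338  1.6335  0.5326  1.2269  1.9575] 15.9917
(1.14, np.float64(0.2042), np.float64(-0.9), np.float64(0.2)) (1.08, np.float64(0.2015), np.float64(-0.8), np.float64(0.3)) (1.02, np.float64(0.1984), np.float64(-0.5), np.float64(-0.8)) (0.96, np.float64(0.195), np.float64(0.0), np.float64(-0.1)) (0.9, np.float64(0.1913), np.float64(0.1), np.float64(1.0)) (0.84, np.float64(0.1871), np.float64(-0.5), np.float64(-0.6)) (0.78, np.float64(0.1827), np.float64(-0.5), np.float64(-0.3)) (0.72, np.float64(0.1781), np.float64(-0.7), np.float64(-0.1)) (0.66, np.float64(0.1731), np.float64(-0.3), np.float64(0.4)) (0.6, np.float64(0.1679), np.float64(0.1), np.float64(-0.0)) (0.54, np.float64(0.1624), np.float64(0.4), np.float64(0.1)) (0.48, np.float64(0.1567), np.float64(-1.1), np.float64(-0.5)) (0.42, np.float64(0.1508), np.float64(-0.6), np.float64(0.3)) (0.36, np.float64(0.1447), np.float64(-0.7), np.float64(-0.1)) (0.3, np.float64(0.1385), np.float64(-0.7), np.float64(0.3)) (0.24, np.float64(0.1321), np.float64(-0.3), np.float64(-0.4)) (0.18, np.float64(0.1256), np.float64(-0.
[... 195 characters left out ...]
oat64(0.1)) (0.09, np.float64(0.116), np.float64(-0.5), np.float64(-0.3)) (0.08, np.float64(0.1149), np.float64(-0.1), np.float64(0.4)) (0.07, np.float64(0.1137), np.float64(-0.9), np.float64(0.1)) (0.06, np.float64(0.1126), np.float64(0.7), np.float64(-0.2)) (0.05, np.float64(0.1115), np.float64(-0.5), np.float64(0.8)) (0.04, np.float64(0.1104), np.float64(0.2), np.float64(0.0)) (0.03, np.float64(0.1093), np.float64(-1.5), np.float64(1.2)) (0.02, np.float64(0.1081), np.float64(-0.4), np.float64(-0.1)) (0.01, np.float64(0.107), np.float64(0.1), np.float64(0.2)) (-0.0, np.float64(0.1061), np.float64(-1.4), np.float64(3.4)) (-0.01, np.float64(0.106), np.float64(-4.2), np.float64(13.5)) 25.8917
```

Run:
```python
from h import *
r.move_l(W(.016,0,.16),speed=.08); r.move_l(W(-.036,0,.16),speed=.1)
a=cams.read_camera("scene")[130:270,255:395]; b=cams.read_camera("top")[140:260,258:378]
f=lambda x:cv2.convertScaleAbs(cv2.resize(x,(400,400),interpolation=cv2.INTER_CUBIC),alpha=1.6)
cv2.imwrite("pics/z2.png",np.hstack([f(a),f(b)])); print(readout.state()["time"])
```

```text
27.55
```

View pics/z2.png

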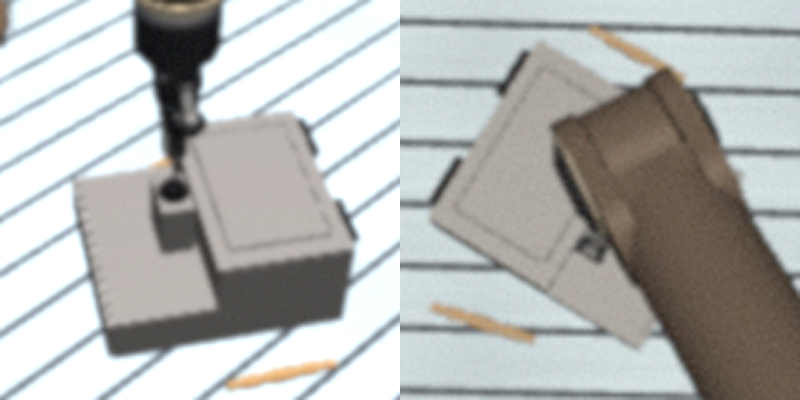

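Lid flat and drawer home in both views, with the fingertips above the button at (174,188) in the left panel. Now I'll press the catch.

Run:
```python
from h import *
y=-.0015
r.move_l(W(-.036,y,.128),speed=.08); f0=readout.state()["ft_force"]; z=.126; L=[]
while z>.107:
    z-=.001; r.move_l(W(-.036,y,z),speed=.02); s=readout.state(); f=(s["ft_force"]-f0)[2]
    L.append((round(z,4),round(float(s["position"][2]),4),round(float(f),1)))
    if f>14: break
print(*L)
r.move_l(W(-.036,y,.16),speed=.08); r.move_l(W(-.15,y,.30),speed=.2)
r.move_l(W(-.22,y,.33),speed=.2)
a=cams.read_camera("scene")[130:270,255:395]; b=cams.read_camera("wrist")[150:350,200:450]
f=lambda x:cv2.convertScaleAbs(cv2.resize(x,(400,400),interpolation=cv2.INTER_CUBIC),alpha=1.6)
cv2.imwrite("pics/z3.png",np.hstack([f(a),f(b)])); cv2.imwrite("pics/s3.png",cams.read_camera("scene")); print(readout.state()["time"])
```

```text
(0.125, 0.1251, -0.1) (0.124, 0.124, -0.7) (0.123, 0.123, 0.3) (0.122, 0.1219, -1.7) (0.121, 0.121, -0.4) (0.12, 0.1199, 0.6) (0.119, 0.1189, -0.4) (0.118, 0.1179, -0.4) (0.117, 0.1169, -1.6) (0.116, 0.1159, -0.4) (0.115, 0.1149, -1.1) (0.114, 0.1141, 2.8) (0.113, 0.114, 14.2)
33.875
```

View pics/z3.png

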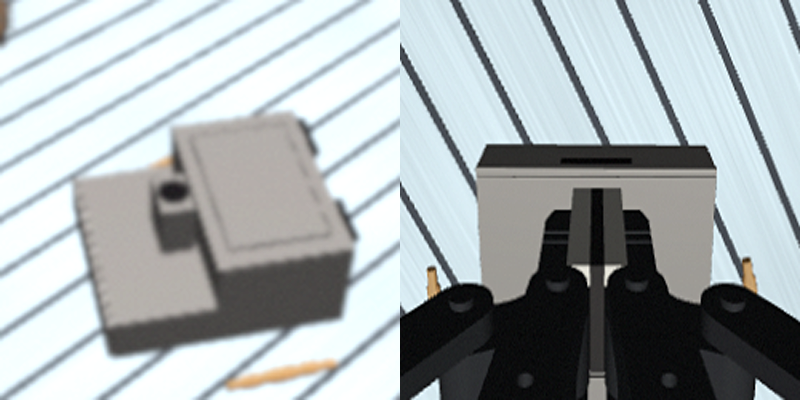

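The lid is flat, the drawer is flush, the button sits low at (174,192), the bails haven't moved and the arm is clear. The press stopped hard at z = 0.114 m, as specified.

```bash
python3 -c "
from plant import workorder; workorder.job_done()"
```

```text
the job is handed in; nothing more can be done
```

The kit box is closed and the job is handed in; the robot clock read about 34 s at my last check, against the 56 s limit.

With shut fingertips I slid the drawer home, swung the lid down slowly along its arc, then pressed the catch button:

| Part | Stopped at | Expected when shut | Force at stop |
|---|---|---|---|
| Drawer | TCP x −0.132 m in the box frame | about −0.132 m, allowing 11 mm for the fingertip | about 11 N |
| Lid | z 0.106 m | 0.106 m | about 13.5 N |
| Catch button | z 0.114 m | 0.114 m | about 14 N |

- **Before the press:** camera views showed the lid flat and the drawer flush.
- **After backing off:** the last pictures still showed the lid flat, the drawer flush and the button low. The bails were where they had been and the arm was clear. I did not check the balls or the other things on the shelf again.
- **Weak check:** the hinge and button friction did not show above the force noise during the pushes. The hard stops and the pictures are the evidence that everything is shut.

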